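Lock the polishing chamber and hold the run button at mid-stroke

TASK

Start the ultrasonic polisher on the insert in the closed chamber: first swing the chamber's open hasp over its catch until it lies flat on the ledge. Then press the sprung run button on the grey polisher housing with the gripper down to mid-stroke, its top level with the two steel cheeks beside it, never to the bottom (that trips it) and not before the hasp is shut. Keep it there for three seconds and finish still holding it pressed at that level, leaving the loose things on the bench and housing where they are.

Things in the scene. Friction and masses are not known exactly. Their poses are not given: they have to be found in the camera images.
- chamber: polishing chamber, a fixed aluminium box 180 (x) x 200 (y) x 90 mm (z), lid already shut, clear window in the lid with the core insert seen below. Origin under its centre; its +z is up and its -x side (front, roughly towards the robot) carries the catch. The top (lid and the ledge in front of it) is one level, 90 mm up.
- hasp_hinge (a point): middle of the hasp's hinge axis, 4 mm above the chamber's top, 30 mm in front (-x) of the chamber's centre. The axis runs along the chamber's y. Behind it (+x) 120 mm of flat lid.
- hasp_end (a point): middle of the free end of the hasp, a steel leaf 44 mm wide, 4 mm thick, reaching 75 mm from the hinge axis (this point is at 72 mm; the edge is rounded, 7 mm thick), with a slot 16 mm long and 24 mm wide from 30 to 46 mm from the axis.
- catch (a point): top of the catch, a staple of 4 mm wire, 18 mm wide along the chamber's y, standing 16 mm above the ledge, 38 mm in front (-x) of the hasp's hinge axis; it comes through the hasp's slot and then stands 10 mm above the shut hasp.
- hasp (a joint): hasp angle in rad: 0 = shut, flat on the ledge over the catch and pointing to the chamber's -x, leaf top 6 mm above the chamber's top; 1.57 = standing up; more = leaning back over the lid (limit 2.6). Starts at 1.75 to 2.45. Hinge is slightly stiff (0.03 N m): the leaf stays where it is left.
- housing: ultrasonic polisher housing, fixed grey box 240 (x) x 220 (y) x 110 mm (z), origin under its centre. On its top: the run button between two cheeks, and a small black rocker power switch (already on, not needed) near the front right corner.
- button_top (a point): centre of the top of the run button, a plain round mushroom cap 40 mm in diameter on a stem, 45 mm in front (-x) and 25 mm to the left (+y) of the housing's centre; 152 mm above the bench when released. The point moves down with the cap.
- cheek_level (a point): fixed point on the button's axis at the level of the cheeks' tops, 142 mm above the bench (10 mm below the released cap). The cheeks are steel plates 50 mm long (x), 8 mm thick, 32 mm tall, one on each side of the cap in y, 64 mm apart inside.
- run_button (a joint): how far the run button is pressed, m: 0 released, 0.010 level with the cheeks, 0.020 bottom. Spring: 5 N at the start, 10 N at mid-stroke, 15 N at the bottom; it returns when let go.
- spare_insert: spare core insert, hardened steel block 50 x 45 x 22 mm with a 30 x 28 mm mirror-faced core on top, 38 mm tall in all; origin under its centre. A bystander, stands on the bench.
- stone_a: white ceramic stone stick 100 x 10 x 6 mm lying on the bench, origin under its centre. A bystander.
- stone_b: white ceramic stone stick 100 x 13 x 6 mm lying on the bench, origin under its centre. A bystander.
- lap_plug: brass lapping plug, 28 mm diameter foot and 16 mm shank, 42 mm tall, standing on the rear (+x) part of the housing's top; origin under its centre. A bystander.
- file_tray: green plastic tray 160 x 90 x 25 mm with diamond files, on the bench, origin under its centre. A bystander.
- oil_bottle: white plastic bottle, 40 mm diameter, 110 mm tall, origin under its centre. A bystander.
- paste_pot: small white open pot, 44 mm diameter, 30 mm tall, origin under its centre. A bystander.

How it is judged:
On the way, in this order (a step that is already met when the one before it is completed fails the run):
1. the hasp lies flat over the catch (value of joint hasp below 0.12 rad), for 0.2 s.
2. the run button is held at mid-stroke, 6 to 14 mm down, for three seconds (value of joint run_button between 0.006 and 0.014 m and value of joint hasp below 0.15 rad), for 2.8 s.
At the end, for the whole second after the job is handed in: The hasp lies flat over the catch (within 0.15 rad), and the gripper itself still holds the run button 10 mm down, within 4 mm (pushing with over 3 N) (all of step 2 and contact force between any of the fingers, the arm and housing above 3 N); the arm keeps its last pose, push and grip.
It fails at once if the run button is pushed to the bottom (over 18 mm) (value of joint run_button above 0.018 m).
It fails at once if the run button is pressed while the hasp is open (value of joint run_button above 0.004 m and value of joint hasp above 0.25 rad).
It fails at once if a loose bystander is moved by more than 20 mm (distance of any of spare_insert, stone_a, stone_b, lap_plug, file_tray, oil_bottle, paste_pot from where it was at the start of the episode above 0.02 m).
It also fails if it takes over 54 s, if anything falls off the work surface, if the arm or the gripper's body presses on something with over 40 N, if the wrist force passes 120 N, or if a joint passes its speed limit or range.

ROBOT

A 6-joint arm with a two-finger parallel gripper is mounted at the origin on the work surface. World frame = base frame: x ahead of the robot, y to its left, z up, the work surface at z = 0. Lengths are in m, angles in rad, forces in N, time in s.
With the tool pointing down it reaches from about 0.35 to 0.775 m from the base axis. Payload 5.5 kg.
Tool frame: the origin (TCP) lies at the very end of the fingers, on their centre line; the grasp point (between the pads) lies 19 mm behind it; x points along the fingers, y is the direction in which the jaws open and shut, and the axes are right-handed (so a half turn about x gives the same grasp; the last joint's range is limited). The gripper opens to 85 mm and grips with 20 to 120 N. Pads are 22 mm wide; open, the fingers measure 114 mm over their backs; the gripper's body (76 mm by 85 mm) begins 54 mm behind the grasp point. The pads swing forward as they close: fully open they stand 13 mm farther back than shut.
Start: joints at [-1.372, 0.313, 0.046, 1.304, 0, 1.431], TCP at [0.191, -0.542, 0.231] pointing down, gripper open.
Joint ranges: [-2.76, 2.76], [-0.86, 1.69], [-1.03, 1.26], [-2.2, 2.34], [-1.47, 1.5], [-3.14, 3.14]. Speed limits (rad/s): [2.57, 2.57, 3.14, 3.14, 3.14, 3.14].

INTERFACE

Orientations are given as a unit quaternion [w, x, y, z].
In Python, from workcell import readout, cams, env, finder gives the robot as it stands.
- The arm moves only by the tool drive_tool, never from a script. Its argument "moves" is a list that holds one entry, the list of rows, each a list of 7 numbers: the shift along the tool's x, y, z in m, then the turn, a rotation vector about the tool's x, y, z in rad, then the closure in counts, from 0 (fully open) to 255 (shut). A call has exactly 5 rows; each row is the pose to reach, as a shift and turn from the pose measured when the call began, along the tool's axes at that moment; what a row does not reach only later rows make up. A row lasts 1/8 s, in which the tool goes at most 62.5 mm and 10.7 degrees, less where a joint would pass 70% of its speed; a pose out of reach is approached as far as the arm can. A call with a gripper value outside its range is refused whole. The fingers move at their own pace and stop on an object; "squeeze" is the grip in N (left out, the last holds). Time passes only in rows, so rows that repeat a pose let the fingers close, or fill a call up. It gives the time, the measured TCP pose, the force and the opening at its end, in the units of the state.
- readout.get_state(): the state, without advancing time (a new reading comes with each control period).
- cams.read_camera(name): name is "side" or "top" or "wrist"; returns the picture (400x640x3 uint8, blue, green, red); there is no depth.
- cams.camera_params(name): a dict with "mtx" (3x3 intrinsics, pixels), "R" (3x3) and "t" (3): a world point X has camera coordinates R X + t; the wrist camera has in their place "mount" (4x4, takes a point from camera to tool coordinates, whose origin is the TCP and whose axes are the tool frame's). Camera axes: x right, y down, z forward; pixel columns grow to the right and rows downward; lengths in m; the calibration is good to about 2 mm. A picture is of the moment at which its call begins: read the wrist's pose just before it. camera_params takes no time and is no camera call.
- env.hand_in(): hands the job in, once; it reports no verdict.
Trained networks look in the newest picture that a camera, given by its name, has taken for a name from the list of things; names that differ only in an ending like _2 or _b are one class to them, and where a whole thing is asked for, a point or a joint stands for the part that bears it (a point fixed in the world has none). Each returns a list of dicts, best first, with "conf" (0 to 1); they miss things now and then, are a little off and sometimes report something else, mostly with a low value. They report only what shows in the picture. A call takes as long as a camera call.
- finder.regions_of(camera, name): "pixels" (400x640 bool, what is visible of it) and "point" ([column, row] in pixels, amid what is visible of it).
The state is a dict: "clock": time; "joint_pos": joint angles; "qvel": joint speeds; "tau": joint torques, N m; "tcp_pos": TCP position; "orientation": TCP orientation; "wrist_force": force on the tool from outside, world axes, zero at the start; "ft_torque": the same for the moment, N m; "finger_gap": finger opening in m.
Only numpy, scipy, OpenCV 4.12 (cv2) and the standard library are available. Lean on these libraries where they do the work, as an engineer would, in place of code of your own. Each camera call takes 0.05 s, during which the arm holds its last target.

## Working session

There is one attempt and no reset: what is moved stays moved. The work goes in short steps, Python scripts to look and compute and a tool call to move; the robot and the scene stay as the last step left them, time stands still between calls to the robot, and variables do not carry over. Pictures are saved under pics/ and viewed, and the job is handed in when it is done.

Besides the shell and the picture viewer there is one more tool, called after "Call:" as name(argument=value, ...), one argument or row to a line, values as JSON. drive_tool: Moves the arm, as the interface text tells. Its arguments: {"type":"object","properties":{"moves":{"type":"array"},"squeeze":{"type":"number"}},"required":["moves"]}

```bash
mkdir -p pics; ls; python3 - <<'E'
from workcell import readout,cams,env,finder
import cv2
s=readout.get_state();print({k:s[k] for k in ('clock','tcp_pos','orientation','finger_gap','wrist_force')})
for n in ('side','top','wrist'):
    cv2.imwrite(f'pics/{n}0.png',cams.read_camera(n))
    print(n,cams.camera_params(n))
E
```

```text
pics
{'clock': 0.0, 'tcp_pos': array([ 0.19098622, -0.5418037 ,  0.23038073]), 'orientation': array([-0.1185329 , -0.69696912, -0.11986932,  0.69700455]), 'finger_gap': 0.08532019042000503, 'wrist_force': array([0.30785551, 0.01401621, 0.41612737])}
side {'mtx': array([[389.42640058,   0.        , 314.44817289],
       [  0.        , 389.42640058, 199.40088286],
       [  0.        ,   0.        ,   1.        ]]), 'R': array([[ 0.98972378, -0.14192709,  0.01742214],
       [-0.05647812, -0.49993481, -0.86421954],
       [ 0.1313661 ,  0.85435466, -0.50281315]]), 't': array([-0.48446003,  0.15364605,  1.05886309])}
top {'mtx': array([[455.80688944,   0.        , 314.81965117],
       [  0.        , 455.80688944, 200.7625788 ],
       [  0.        ,   0.        ,   1.        ]]), 'R': array([[ 0.01760673, -0.99981173, -0.00815487],
       [-0.99369819, -0.0165949 , -0.1108536 ],
       [ 0.1106974 ,  0.01005525, -0.99380329]]), 't': array([0.02290929, 0.5090883 , 1.4625739 ])}
wrist {'mtx': array([[292.07437801,   0.        , 315.60407604],
       [  0.        , 292.07437801, 197.0970458 ],
       [  0.        ,   0.        ,   1.        ]]), 'mount': array([[ 8.10357960e-04, -3.05307592e-01,  9.52253442e-01,
        -1.42223558e-01],
       [ 9.99999651e-01,  4.41187478e-04, -7.09537777e-04,
         4.15558823e-04],
       [-2.03495024e-04,  9.52253684e-01,  3.05307843e-01,
        -7.78250956e-02],
       [ 0.00000000e+00,  0.00000000e+00,  0.00000000e+00,
         1.00000000e+00]])}
```

View pics/side0.png

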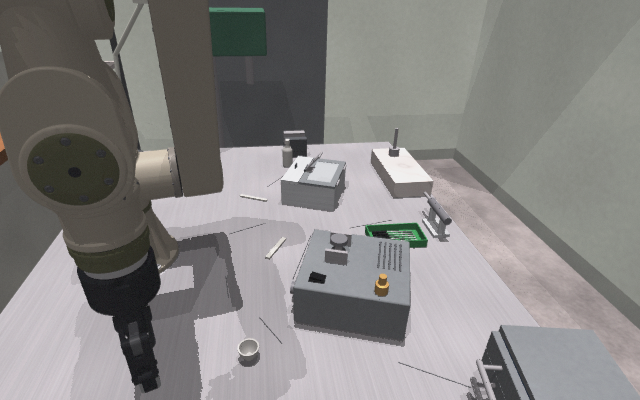

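View pics/top0.png

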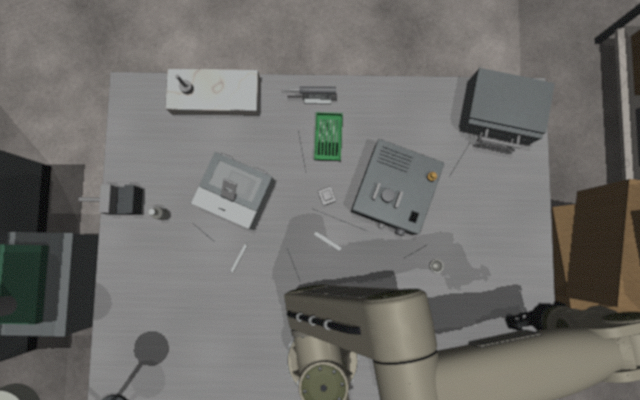

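```bash
python3 - <<'E'
from workcell import readout,cams,env,finder
import cv2,numpy as np
for n in ('side','top'):
    im=cams.read_camera(n)
    for name in ('hasp','catch','button_top','chamber','housing','hasp_end'):
        try:
            for r in finder.regions_of(n,name)[:2]:
                ys,xs=np.nonzero(r['pixels'])
                rect=cv2.minAreaRect(np.c_[xs,ys].astype(np.float32))
                print(n,name,round(r['conf'],2),np.round(r['point'],1),len(xs),[np.round(v,1) for v in rect], 'mean',xs.mean().round(1),ys.mean().round(1))
                np.save(f'pics/{n}_{name}_{int(r["conf"]*100)}.npy',r['pixels'])
        except Exception as e: print(n,name,e)
print(readout.get_state()['clock'])
E
```

```text
side hasp 0.5 [314.1 161.4] 71 [array([312.8, 160.8]), array([ 3.1, 24.1]), np.float64(47.7)] mean 312.9 160.9
side catch 0.93 [313.6 180. ] 2934 [array([312.3, 179.2]), array([63.7, 56.3]), np.float64(8.4)] mean 313.0 182.3
side button_top 0.71 [339.5 240.1] 190 [array([338. , 239.5]), array([14.8, 14.8]), np.float64(45.0)] mean 338.2 240.2
side chamber 0.69 [314.4 180.8] 2780 [array([312.3, 182.2]), array([63. , 51.2]), np.float64(5.2)] mean 313.0 182.7
side housing 0.87 [351.3 283.3] 10404 [array([351.9, 282.4]), array([121.5,  97.6]), np.float64(8.1)] mean 353.2 283.8
top hasp 0.53 [225.9 188.6] 279 [array([228.1, 189.7]), array([14.7, 21.6]), np.float64(10.3)] mean 228.0 189.9
top hasp 0.24 [234.  192.7] 3790 [array([232.6, 189.4]), array([67.1, 58.8]), np.float64(24.4)] mean 232.6 189.8
top catch 0.65 [237.7 191.6] 3825 [array([232.9, 189.5]), array([67.2, 59.3]), np.float64(24.0)] mean 232.7 190.0
top button_top 0.64 [386.2 194.9] 140 [array([387.5, 194. ]), array([12., 13.]), np.float64(90.0)] mean 387.5 194.1
top button_top 0.57 [156.9 213.1] 223 [array([158. , 212.5]), array([13., 20.]), np.float64(90.0)] mean 158.4 212.7
top chamber 0.8 [232.3 191.9] 3804 [array([233.3, 189.6]), array([67.4, 58.9]), np.float64(24.0)] mean 233.0 190.1
top housing 0.93 [396.8 188.3] 5699 [array([396.7, 188.9]), array([73.1, 83.7]), np.float64(20.4)] mean 396.6 187.5
top hasp_end 0.75 [228.6 189.7] 240 [array([228. , 189.7]), array([13.9, 19.8]), np.float64(11.3)] mean 227.9 189.8
0.85
```

The side view shows the chamber at about (313,180) with the hasp leaning back, and the housing at about (352,283) with the button at (339,240). The top view has the chamber at (233,190), the housing at (397,188) and the button at (387,194). Next I'll fit the box poses to both masks.

```bash
cat > h.py <<'E'
import numpy as np,cv2
from workcell import cams
P={n:cams.camera_params(n) for n in ('side','top')}
def proj(n,X):
    p=P[n];c=np.atleast_2d(X)@p['R'].T+p['t'];u=c@p['mtx'].T;return u[:,:2]/u[:,2:]
def ray(n,uv,z):
    p=P[n];d=p['R'].T@np.linalg.inv(p['mtx'])@np.array([uv[0],uv[1],1.]);o=-p['R'].T@p['t'];return o+d*(z-o[2])/d[2]
def loc(pose,L):
    x,y,a=pose;c,s=np.cos(a),np.sin(a);L=np.atleast_2d(L)
    return np.c_[x+c*L[:,0]-s*L[:,1],y+s*L[:,0]+c*L[:,1],L[:,2]]
E
python3 - <<'E'
from h import *
import glob
from scipy.optimize import minimize
box={'chamber':(.18,.2,.09),'housing':(.24,.22,.11)}
for b,(lx,ly,lz) in box.items():
    M={n:np.load(glob.glob(f'pics/{n}_{b}_*.npy')[0]) for n in ('side','top')}
    C=np.array([[i*lx/2,j*ly/2,k*lz] for i in(-1,1) for j in(-1,1) for k in(0,1)])
    def cost(p,ns=('side','top')):
        t=0
        for n in ns:
            h=cv2.convexHull(proj(n,loc(p,C)).astype(np.float32))
            im=np.zeros((400,640),np.uint8);cv2.fillConvexPoly(im,np.round(h*16).astype(np.int32),1,shift=4)
            t+=1-(im.astype(bool)&M[n]).sum()/(im.astype(bool)|M[n]).sum()
        return t
    ys,xs=np.nonzero(M['top']);g=ray('top',(xs.mean(),ys.mean()),lz)
    for ns in (('top',),('side',),('side','top')):
        best=min((minimize(cost,[g[0],g[1],a],args=(ns,),method='Nelder-Mead',options=dict(initial_simplex=[[g[0],g[1],a],[g[0]+.02,g[1],a],[g[0],g[1]+.02,a],[g[0],g[1],a+.2]])) for a in (-.7,-.45,-.2,0,.2,.45,.7)),key=lambda r:r.fun)
        print(b,ns,best.x.round(4),best.fun.round(3),'bt',loc(best.x,[-.045,.025,.152]).round(4))
for uv in ((387.5,194.1),):print(ray('top',uv,.152))
print(ray('side',(338.2,240.2),.148))
t=cv2.imread('pics/top0.png');cv2.imwrite('pics/tz.png',np.hstack([cv2.resize(t[140:240,180:280],(400,400),interpolation=2),cv2.resize(t[130:240,340:450],(400,400),interpolation=2)]))
t=cv2.imread('pics/side0.png');cv2.imwrite('pics/sz.png',cv2.resize(t[145:215,270:360],(720,560),interpolation=2))
E
```

```text
chamber ('top',) [ 0.5353  0.2961 -0.4016] 0.038 bt [[0.5036 0.3367 0.152 ]]
chamber ('side',) [ 0.5312  0.299  -0.3669] 0.049 bt [[0.4982 0.3385 0.152 ]]
chamber ('side', 'top') [ 0.5324  0.2962 -0.3845] 0.108 bt [[0.5001 0.3363 0.152 ]]
housing ('top',) [ 0.5518 -0.226  -0.3531] 0.047 bt [[ 0.5182 -0.1869  0.152 ]]
housing ('side',) [ 0.5523 -0.2167 -0.3481] 0.065 bt [[ 0.5185 -0.1778  0.152 ]]
housing ('side', 'top') [ 0.5511 -0.2246 -0.3621] 0.128 bt [[ 0.5179 -0.1853  0.152 ]]
[ 0.51859565 -0.18721515  0.152     ]
[ 0.51396272 -0.19255024  0.148     ]
```

View pics/tz.png

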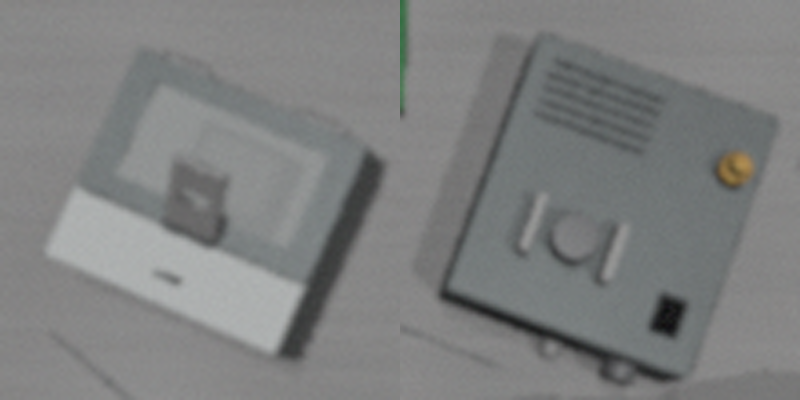

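View pics/sz.png

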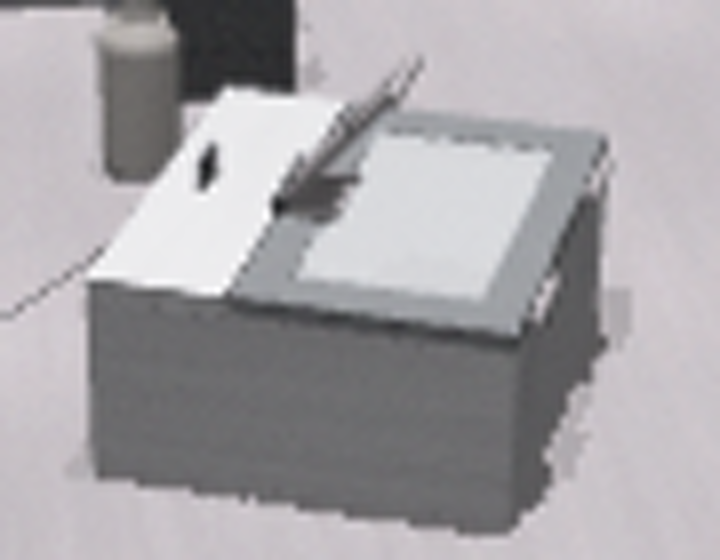

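View pics/wrist0.png

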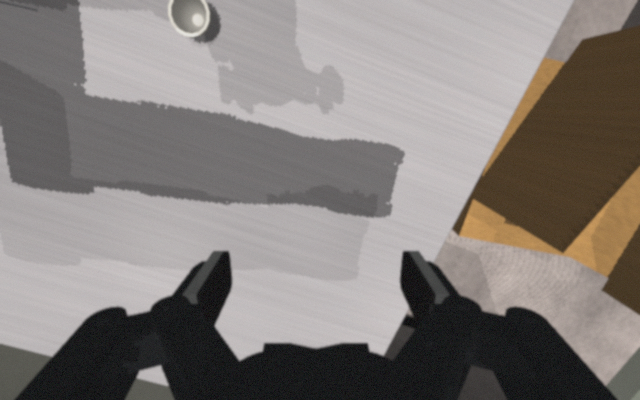

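The top crop shows the slot in the leaf, the catch at full-frame px (222,209), and the cap centred between the two cheeks. The side crop shows the leaf running from (305,170.6) up to (322,153), leaning back. I'll estimate the hinge and hasp angle, then work out an approach.

```bash
cat >> h.py <<'E'
from scipy.spatial.transform import Rotation as Ro
def state():
    from workcell import readout
    return readout.get_state()
def q2R(q): return Ro.from_quat(q,scalar_first=True).as_matrix()
def tgtR(yaw,sgn=1):
    # tool x down, tool z along sgn*(cos yaw, sin yaw)
    x=np.array([0,0,-1.]);z=sgn*np.array([np.cos(yaw),np.sin(yaw),0]);return np.c_[x,np.cross(z,x),z]
def rel(pos,R,s=None):
    s=s or state();R0=q2R(s['orientation'])
    return np.r_[R0.T@(np.array(pos)-s['tcp_pos']),Ro.from_matrix(R0.T@R).as_rotvec()].round(4)
E
python3 - <<'E'
from h import *
p=(.5335,.2962,-.393)
print('catch px',proj('top',loc(p,[-.068,0,.106])),'hinge',loc(p,[-.03,0,.094]),proj('side',loc(p,[[-.03,0,.094],[-.068,0,.106]])),proj('top',loc(p,[-.03,0,.094])))
print('side catch seen',270+207/8,145+165/8)
for th in np.arange(1.75,2.5,.1):
    e=[[-.03-.075*np.cos(th),y,.094+.075*np.sin(th)] for y in(-.022,.022)]
    print(th.round(2),proj('side',loc(p,e)).round(1).tolist(),proj('top',loc(p,e)).round(1).tolist())
s=state();print(q2R(s['orientation']).round(3))
for sg in(1,-1):
    print(sg,rel([.45,-.2,.28],tgtR(-.39,sg)),rel([.5,.25,.28],tgtR(-.39,sg)))
E
```

```text
catch px [[220.64648073 208.59475033]] hinge [[0.50578707 0.30768884 0.094     ]] [[306.92569877 167.46047439]
 [296.32096506 162.96013134]] [[226.55126524 197.87829844]]
side catch seen 295.875 165.625
1.75 [[309.2, 150.4], [312.6, 145.5]] [[230.2, 193.8], [216.8, 188.0]]
1.85 [[311.4, 151.2], [314.7, 146.2]] [[231.3, 191.6], [217.9, 185.8]]
1.95 [[313.5, 152.1], [316.7, 147.1]] [[232.4, 189.6], [219.1, 183.8]]
2.05 [[315.5, 153.2], [318.6, 148.2]] [[233.6, 187.7], [220.3, 181.9]]
2.15 [[317.3, 154.5], [320.5, 149.5]] [[234.7, 185.9], [221.4, 180.1]]
2.25 [[319.1, 155.9], [322.2, 150.9]] [[235.8, 184.3], [222.6, 178.5]]
2.35 [[320.7, 157.5], [323.7, 152.4]] [[236.9, 182.8], [223.7, 177.1]]
2.45 [[322.1, 159.3], [325.1, 154.1]] [[237.9, 181.6], [224.8, 175.9]]
[[ 0.     0.332 -0.943]
 [-0.    -0.943 -0.332]
 [-1.     0.    -0.   ]]
1 [-4.8700e-02 -2.3690e-01 -3.5790e-01 -2.4128e+00  2.0000e-04 -1.0000e-04] [-4.8800e-02 -6.4470e-01 -5.5470e-01 -2.4128e+00  2.0000e-04 -1.0000e-04]
-1 [-4.870e-02 -2.369e-01 -3.579e-01  7.288e-01 -1.000e-04 -2.000e-04] [-4.880e-02 -6.447e-01 -5.547e-01  7.288e-01 -1.000e-04 -2.000e-04]
```

Call:
drive_tool(
  moves=[
    [[-0.02,-0.03,-0.05,-0.18,0,0,255],[-0.04,-0.06,-0.1,-0.36,0,0,255],[-0.05,-0.1,-0.15,-0.54,0,0,255],[-0.05,-0.13,-0.2,-0.72,0,0,255],[-0.05,-0.16,-0.25,-0.9,0,0,255]],
  ],
)

```text
clock: 1.48
tcp_pos: [0.3747, -0.3069, 0.2819]
orientation: [0.413, 0.575, 0.412, -0.575]
wrist_force: [1.1, -0.7, -0.0]
finger_gap: 0.0003
```

```bash
python3 - <<'E'
from h import *
s=state();print(s['clock'],s['tcp_pos'],s['joint_pos'].round(2),s['finger_gap'])
print(rel([.46,.0,.29],tgtR(-.39)))
E
```

```text
1.475 [ 0.37473086 -0.30686158  0.28188652] [-0.85  0.12 -0.07  1.37 -0.    1.05] 0.0003387658428402982
[-8.4000e-03 -1.7600e-02 -3.1800e-01 -1.5072e+00  1.7000e-03 -5.0000e-04]
```

Call:
drive_tool(
  moves=[
    [[0,0,-0.06,-0.18,0,0,255],[0,0,-0.12,-0.36,0,0,255],[0,-0.01,-0.18,-0.54,0,0,255],[0,-0.01,-0.24,-0.72,0,0,255],[0,-0.02,-0.3,-0.9,0,0,255]],
  ],
)

```text
clock: 2.1
tcp_pos: [0.4526, -0.0145, 0.2819]
orientation: [0.623, 0.336, 0.621, -0.336]
wrist_force: [0.9, -0.8, 0.8]
finger_gap: -0.0002
```

```bash
python3 - <<'E'
from h import *
s=state();print(s['clock'],s['tcp_pos'],s['joint_pos'].round(2))
print(rel([.45,.2,.28],tgtR(-.39)))
E
```

```text
2.1 [ 0.45262896 -0.01447926  0.28186141] [-0.21  0.06 -0.14  1.37 -0.    0.78]
[ 1.500e-03  1.152e-01 -1.809e-01 -6.014e-01  2.800e-03 -4.000e-04]
```

Call:
drive_tool(
  moves=[
    [[0,0.03,-0.05,-0.12,0,0,255],[0,0.06,-0.1,-0.24,0,0,255],[0,0.09,-0.15,-0.36,0,0,255],[0,0.12,-0.19,-0.48,0,0,255],[0,0.14,-0.22,-0.6,0,0,255]],
  ],
)

```text
clock: 2.72
tcp_pos: [0.4491, 0.2485, 0.2815]
orientation: [0.695, 0.135, 0.693, -0.136]
wrist_force: [0.1, -0.0, -0.2]
finger_gap: -0.0002
```

```bash
python3 - <<'E'
from h import *
from workcell import cams,finder
s=state();print(s['clock'],s['tcp_pos'],s['orientation'],s['qvel'].round(3),s['joint_pos'].round(2))
im=cams.read_camera('wrist');cv2.imwrite('pics/w1.png',im)
np.savez('pics/w1.npz',p=s['tcp_pos'],q=s['orientation'])
cv2.imwrite('pics/s1.png',cams.read_camera('side'))
E
```

```text
2.725 [0.44907261 0.24854056 0.28151973] [ 0.69507656  0.13528908  0.69292428 -0.13572542] [ 0.531  0.26   0.313  0.057 -0.006 -0.412] [ 0.35  0.18 -0.    1.38 -0.    0.74]
```

View pics/w1.png

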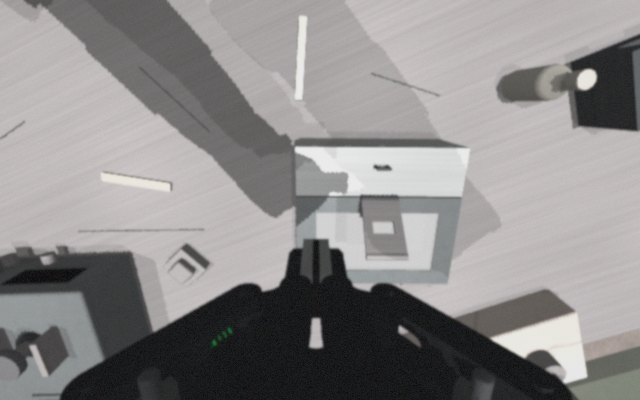

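The wrist view shows the catch at (382,167), the hinge at about (380,198) and the leaf end at about (386,258). The arm was still moving when it was taken, so I'll take it again settled.

```bash
python3 - <<'E'
from h import *
from workcell import cams,finder
s=state();print(s['clock'],s['tcp_pos'],s['qvel'].round(3))
im=cams.read_camera('wrist');cv2.imwrite('pics/w2.png',im)
np.savez('pics/w2.npz',p=s['tcp_pos'],q=s['orientation'])
cv2.imwrite('pics/w2z.png',cv2.resize(im[125:300,275:490],(800,651)[:2] if 0 else (736,600),interpolation=2))
E
```

```text
2.825 [0.44902362 0.24930299 0.28120241] [-0.054 -0.02  -0.028  0.012 -0.028  0.031]
```

View pics/w2z.png

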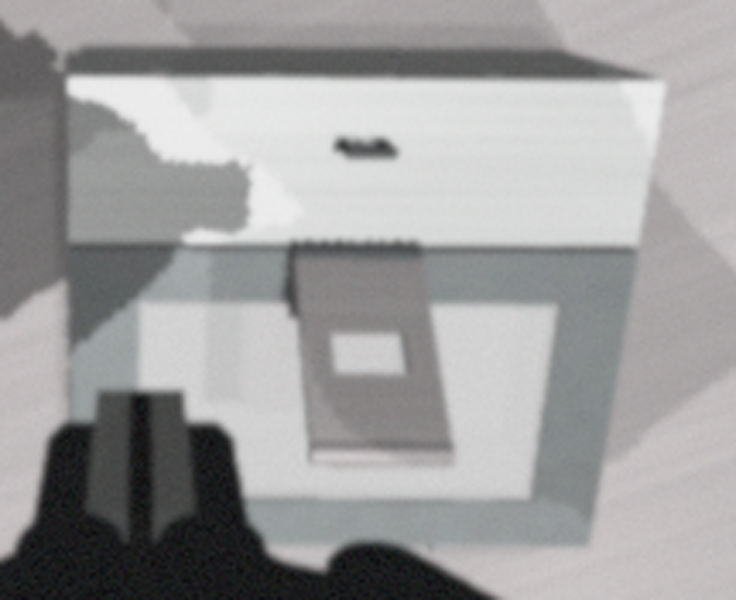

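```bash
python3 - <<'E'
from h import *
from scipy.optimize import least_squares
d=np.load('pics/w2.npz');m=cams.camera_params('wrist')
T=np.eye(4);T[:3,:3]=q2R(d['q']);T[:3,3]=d['p'];W=T@m['mount'];Wi=np.linalg.inv(W)
def pj(X):
    c=X@Wi[:3,:3].T+Wi[:3,3];u=c@m['mtx'].T;return u[:,:2]/u[:,2:]
full=lambda P:np.array(P,float)/[736/215,600/175]+[275,125]
obs=full([(67,77),(665,80),(592,545),(365,145)])
L=np.array([[-.09,.1,.09],[-.09,-.1,.09],[.09,-.1,.09],[-.068,0,.106]])
# image left = world? determine by trying both y signs
for sg in(1,-1):
    Ls=L*[1,sg,1]
    r=least_squares(lambda p:(pj(loc(p,Ls))-obs).ravel(),[.533,.296,-.39])
    print(sg,r.x.round(4),r.fun.reshape(-1,2).round(1).tolist())
    if abs(r.fun).max()<6:
        p=r.x
        oe=full([(309,462),(453,462)])
        for th in np.arange(1.8,2.5,.1):
            e=[[-.03-.075*np.cos(th),-sg*y,.094+.075*np.sin(th)] for y in(-.022,.022)]
            print(th.round(2),(pj(loc(p,e))-oe).round(1).tolist())
        print('hinge',loc(p,[-.03,0,.094]))
E
```

```text
1 [0.4896 0.3711 1.4952] [[32.3, -42.0], [-96.8, 112.1], [66.5, -63.0], [-9.6, 20.4]]
-1 [ 0.5318  0.2959 -0.3872] [[-1.2, -0.5], [0.2, -1.1], [-0.6, -0.2], [1.5, 1.8]]
1.8 [[4.9, -21.1], [8.4, -21.1]]
1.9 [[4.1, -15.4], [6.9, -15.3]]
2.0 [[3.2, -10.4], [5.3, -10.3]]
2.1 [[2.2, -6.1], [3.5, -6.0]]
2.2 [[1.2, -2.6], [1.7, -2.6]]
2.3 [[0.2, 0.1], [-0.2, 0.1]]
2.4 [[-0.9, 1.9], [-2.2, 2.0]]
hinge [[0.5040126  0.30723803 0.094     ]]
```

Chamber pose is (0.532, 0.296, yaw -0.388) with residuals under 2 px, which agrees with the mask fit. The hinge is at (0.504, 0.307) and the hasp at about 2.27 rad. Next I'll compute the shifts along the sweep.

```bash
cat >> h.py <<'E'
CH=(.532,.296,-.388)
def hp(X,h): return loc(CH,[-.03+X,0,.094+h])[0]
def show(lst,s=None):
    s=s or state();print(s['clock'],s['tcp_pos'].round(4),s['wrist_force'].round(1))
    for X,h in lst: print(X,h,rel(hp(X,h),tgtR(CH[2]),s))
E
python3 -c "
from h import *
show([(.085,.187),(.085,.04)])"
```

```text
2.875 [0.449  0.2477 0.2812] [ 0.2  0.4 -0.6]
0.085 0.187 [ 0.0004  0.0762  0.1135 -0.0008  0.0026  0.0007]
0.085 0.04 [ 0.1474  0.0763  0.1131 -0.0008  0.0026  0.0007]
```

Call:
drive_tool(
  moves=[
    [[0,0.025,0.04,0,0.0026,0,255],[0,0.05,0.08,0,0.0026,0,255],[0,0.076,0.113,0,0.0026,0,255],[0.03,0.076,0.113,0,0.0026,0,255],[0.08,0.076,0.113,0,0.0026,0,255]],
  ],
)

```text
clock: 3.5
tcp_pos: [0.585, 0.274, 0.202]
orientation: [0.695, 0.138, 0.692, -0.137]
wrist_force: [0.6, 0.4, -0.4]
finger_gap: 0.0002
```

```bash
python3 -c "
from h import *
show([(.085,.04)])
import cv2
cv2.imwrite('pics/w3.png',cams.read_camera('wrist'))
t=cams.read_camera('side');cv2.imwrite('pics/s3.png',cv2.resize(t[100:220,240:400],(800,600)))
show([(.085,.04),(.06,.04),(.04,.04),(.02,.04),(.0,.04)])
"
```

```text
3.5 [0.585 0.274 0.202] [ 0.6  0.4 -0.4]
0.085 0.04 [ 0.068   0.0002 -0.0026 -0.0039  0.0034 -0.0017]
3.6 [0.5789 0.2723 0.1949] [-0.9  0.1 -0.6]
0.085 0.04 [ 0.0608  0.0048  0.0032 -0.0034 -0.0094  0.0092]
0.06 0.04 [ 0.0611  0.0047 -0.0218 -0.0034 -0.0094  0.0092]
0.04 0.04 [ 0.0612  0.0047 -0.0418 -0.0034 -0.0094  0.0092]
0.02 0.04 [ 0.0614  0.0046 -0.0618 -0.0034 -0.0094  0.0092]
0.0 0.04 [ 0.0616  0.0045 -0.0818 -0.0034 -0.0094  0.0092]
```

View pics/s3.png

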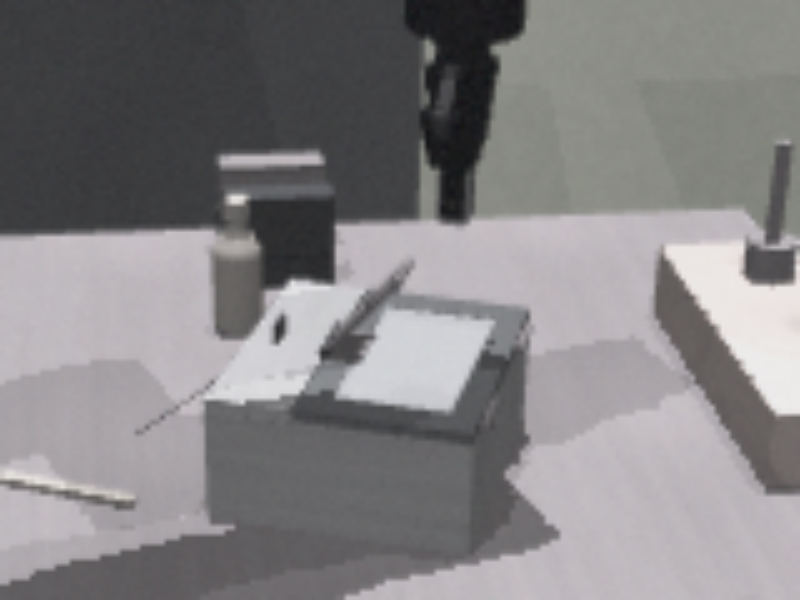

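View pics/w3.png

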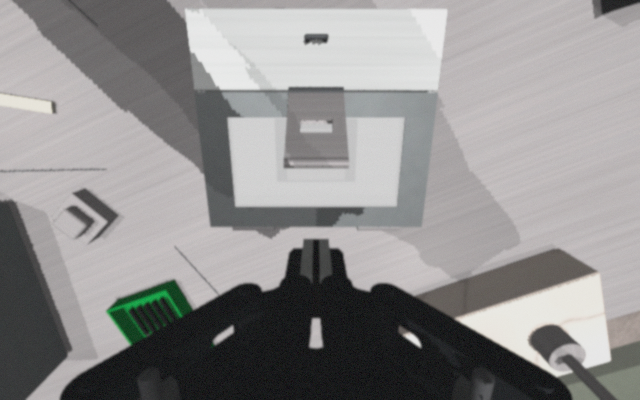

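The side crop shows the fingertips above and behind the leaf end. The wrist view has the leaf centred on the finger line at column ~316. Now I'll go down and push.

Call:
drive_tool(
  moves=[
    [[0.05,0.004,0.003,0,-0.009,0.009,255],[0.061,0.004,0.003,0,-0.009,0.009,255],[0.061,0.004,-0.017,0,-0.009,0.009,255],[0.061,0.004,-0.037,0,-0.009,0.009,255],[0.061,0.004,-0.057,0,-0.009,0.009,255]],
  ],
)

```text
clock: 4.22
tcp_pos: [0.5282, 0.2978, 0.1375]
orientation: [0.695, 0.139, 0.692, -0.137]
wrist_force: [-0.3, -0.3, 1.6]
finger_gap: -0.0002
```

```bash
python3 -c "
from h import *
import cv2
t=cams.read_camera('side');cv2.imwrite('pics/s4.png',cv2.resize(t[100:220,240:400],(800,600)))
show([(.01,.04),(-.01,.042),(-.025,.042),(-.04,.034),(-.053,.02),(-.059,.008),(-.06,.0)])
"
```

```text
4.275 [0.5251 0.2987 0.137 ] [-1.4  0.1  0.8]
0.01 0.04 [ 0.003   0.0001 -0.0126 -0.0025 -0.0001 -0.0015]
-0.01 0.042 [ 0.001   0.     -0.0326 -0.0025 -0.0001 -0.0015]
-0.025 0.042 [ 0.001  -0.     -0.0476 -0.0025 -0.0001 -0.0015]
-0.04 0.034 [ 0.009  -0.0001 -0.0626 -0.0025 -0.0001 -0.0015]
-0.053 0.02 [ 0.023  -0.0001 -0.0756 -0.0025 -0.0001 -0.0015]
-0.059 0.008 [ 0.035  -0.0002 -0.0816 -0.0025 -0.0001 -0.0015]
-0.06 0.0 [ 0.043  -0.0002 -0.0826 -0.0025 -0.0001 -0.0015]
```

View pics/s4.png

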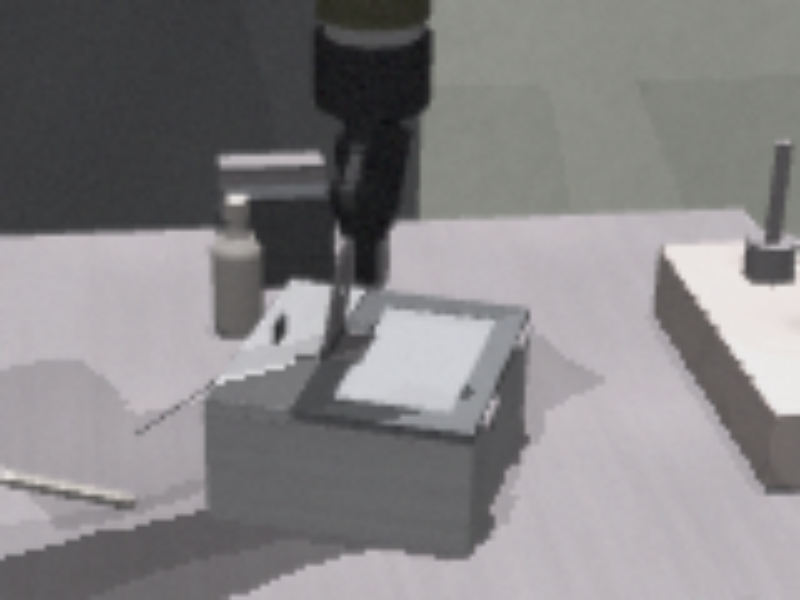

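The leaf is now about upright against the finger. I'll carry on over the arc.

Call:
drive_tool(
  moves=[
    [[0.002,0,-0.02,0,0,0,255],[0.001,0,-0.035,0,0,0,255],[0.001,0,-0.048,0,0,0,255],[0.009,0,-0.063,0,0,0,255],[0.02,0,-0.074,0,0,0,255]],
  ],
)

```text
clock: 4.9
tcp_pos: [0.4557, 0.3273, 0.1164]
orientation: [0.694, 0.138, 0.694, -0.137]
wrist_force: [-0.5, 0.1, -1.1]
finger_gap: -0.0003
```

```bash
python3 -c "
from h import *
import cv2
t=cams.read_camera('side');cv2.imwrite('pics/s5.png',cv2.resize(t[100:220,240:400],(800,600)))
show([(-.053,.02),(-.059,.01),(-.06,.004),(-.06,0),(-.06,-.004)])
"
```

```text
4.95 [0.4535 0.327  0.1145] [-1.7  0.2 -1.7]
-0.053 0.02 [ 0.0005  0.001   0.0015 -0.0014 -0.0032  0.001 ]
-0.059 0.01 [ 0.0105  0.001  -0.0045 -0.0014 -0.0032  0.001 ]
-0.06 0.004 [ 0.0165  0.001  -0.0055 -0.0014 -0.0032  0.001 ]
-0.06 0 [ 0.0205  0.001  -0.0055 -0.0014 -0.0032  0.001 ]
-0.06 -0.004 [ 0.0245  0.001  -0.0055 -0.0014 -0.0032  0.001 ]
```

View pics/s5.png

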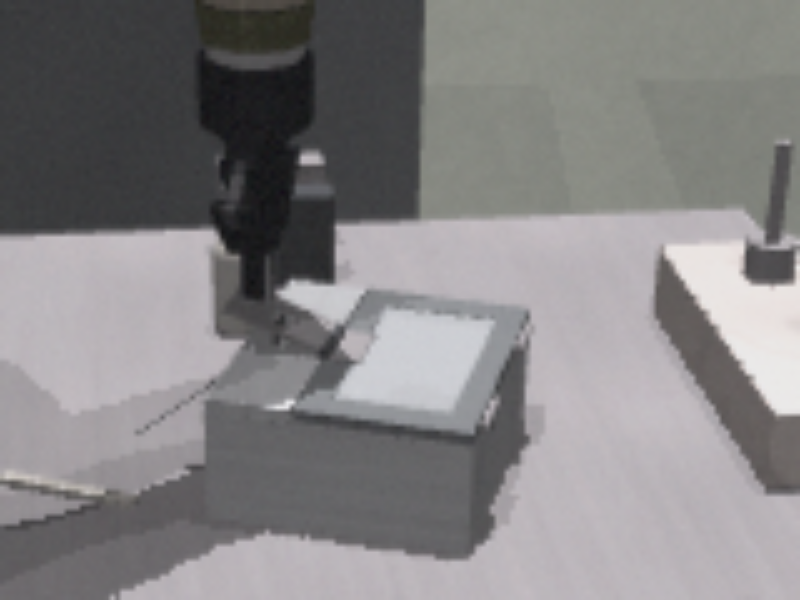

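Call:
drive_tool(
  moves=[
    [[0.008,0.001,-0.003,0,-0.003,0,255],[0.013,0.001,-0.005,0,-0.003,0,255],[0.017,0.001,-0.006,0,-0.003,0,255],[0.02,0.001,-0.006,0,-0.003,0,255],[0.022,0.001,-0.006,0,-0.003,0,255]],
  ],
)

```text
clock: 5.58
tcp_pos: [0.4486, 0.3303, 0.0953]
orientation: [0.694, 0.137, 0.693, -0.137]
wrist_force: [-7.8, -4.0, 27.7]
finger_gap: -0.0
```

```bash
python3 -c "
from h import *
import cv2
t=cams.read_camera('side');cv2.imwrite('pics/s6.png',cv2.resize(t[100:220,240:400],(800,600)))
show([(-.06,0),(-.06,-.004),(-.06,.1)])
"
```

```text
5.625 [0.4486 0.3303 0.0955] [-7.1 -4.4 20.7]
-0.06 0 [ 0.0015 -0.0002  0.0002 -0.0015  0.001  -0.0006]
-0.06 -0.004 [ 0.0055 -0.0002  0.0002 -0.0015  0.001  -0.0006]
-0.06 0.1 [-0.0985 -0.0002  0.0003 -0.0015  0.001  -0.0006]
```

View pics/s6.png

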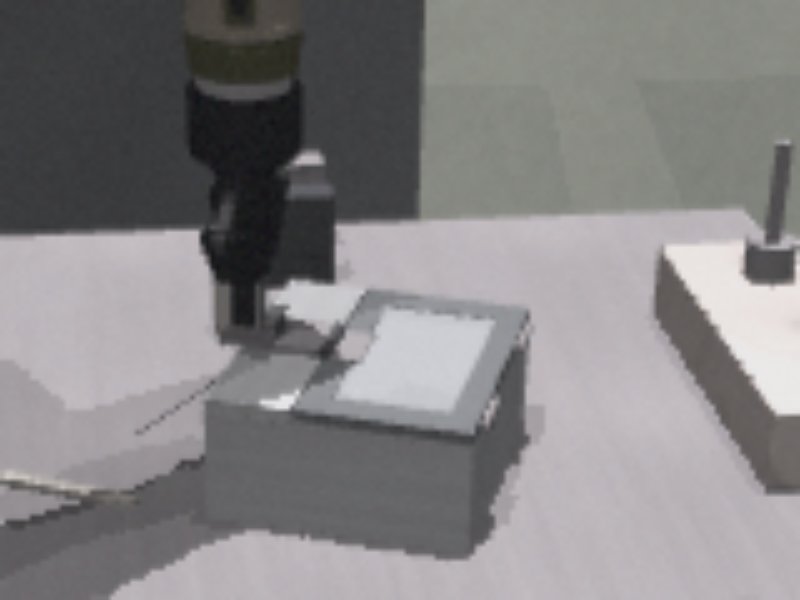

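Contact at z = 0.0954 against an expected leaf top of 0.096, with about 25 N. That means the hasp is seated. I'll lift straight up and check.

Call:
drive_tool(
  moves=[
    [[-0.02,0,0,0,0,0,255],[-0.06,0,0,0,0,0,255],[-0.11,0,0,0,0,0,255],[-0.16,-0.02,0,0,0,0,255],[-0.19,-0.05,0.0,0,0,0,255]],
  ],
)

```text
clock: 6.25
tcp_pos: [0.4303, 0.2843, 0.2882]
orientation: [0.695, 0.138, 0.692, -0.136]
wrist_force: [0.7, 0.7, 0.2]
finger_gap: 0.0002
```

```bash
python3 -c "
from h import *
import cv2
t=cams.read_camera('side');t=cams.read_camera('wrist');s=state();cv2.imwrite('pics/w7.png',t)
t=cams.read_camera('side');cv2.imwrite('pics/s7.png',cv2.resize(t[100:220,240:400],(800,600)))
print(s['tcp_pos'],s['joint_pos'].round(2))
HS=(.5515,-.2245,-.357);b=loc(HS,[-.045,.025,.28])[0];print(b)
print(rel(b,tgtR(-.357)))
"
```

```text
[0.43026197 0.28318245 0.28987156] [ 0.43  0.18  0.01  1.4  -0.    0.82]
[ 0.5180739  -0.18535034  0.28      ]
[ 0.007  -0.4003  0.26   -0.0341  0.0041 -0.004 ]
```

View pics/w7.png

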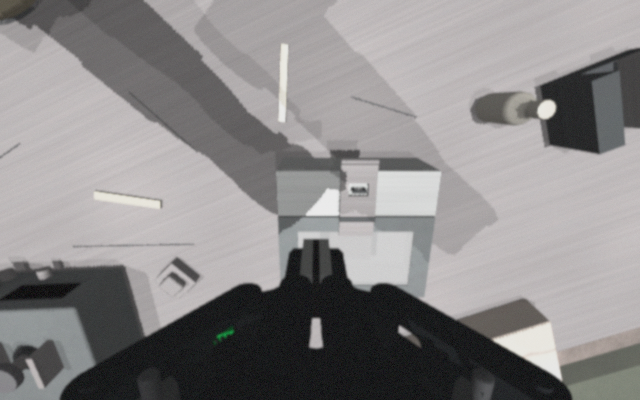

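View pics/s7.png

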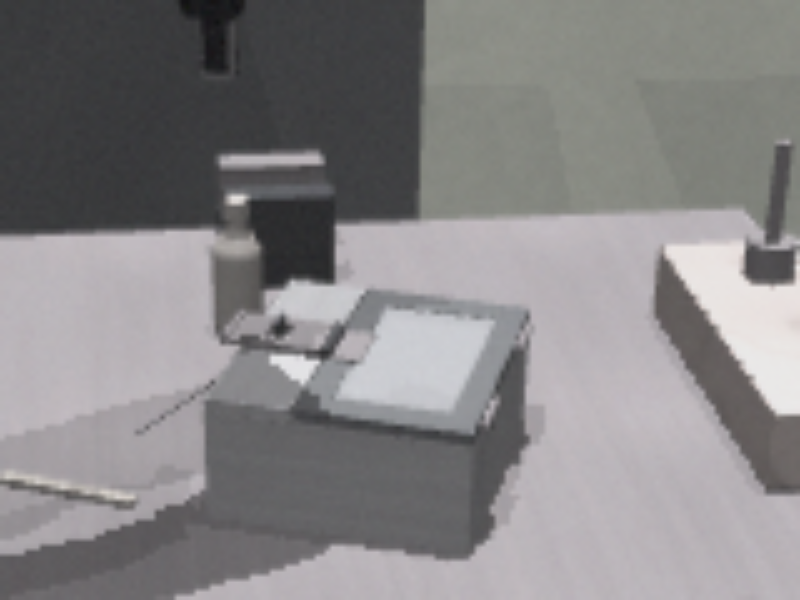

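The hasp lies flat with the catch through its slot, at wrist px (357,189). Now I'll go to the housing.

Call:
drive_tool(
  moves=[
    [[0.0,-0.05,0.02,0,0,0,255],[0.0,-0.11,0.05,0,0,0,255],[0.0,-0.165,0.08,-0.01,0,0,255],[0.0,-0.22,0.11,-0.02,0,0,255],[0.0,-0.27,0.14,-0.03,0,0,255]],
  ],
)

```text
clock: 7.02
tcp_pos: [0.4567, -0.02, 0.2856]
orientation: [0.697, 0.128, 0.694, -0.125]
wrist_force: [1.1, 0.5, 0.5]
finger_gap: -0.0001
```

Call:
drive_tool(
  moves=[
    [[0.0,-0.03,0.01,0,0,0,255],[0.0,-0.06,0.02,0,0,0,255],[0.0,-0.09,0.03,0,0,0,255],[0.0,-0.09,0.03,0,0,0,255],[0.0,-0.09,0.03,0,0,0,255]],
  ],
)

```text
clock: 7.65
tcp_pos: [0.453, -0.1143, 0.2842]
orientation: [0.696, 0.128, 0.695, -0.125]
wrist_force: [1.0, -0.1, -0.5]
finger_gap: 0.0001
```

```bash
python3 -c "
from h import *
from workcell import finder
s=state();t=cams.read_camera('wrist');cv2.imwrite('pics/w8.png',t)
np.savez('pics/w8.npz',p=s['tcp_pos'],q=s['orientation'])
print(s['clock'],s['tcp_pos'],s['qvel'].round(3),s['joint_pos'].round(2))
for r in finder.regions_of('wrist','button_top')[:2]:
  ys,xs=np.nonzero(r['pixels']);print(r['conf'],r['point'],len(xs),xs.min(),xs.max(),ys.min(),ys.max())
"
```

```text
7.65 [ 0.45303855 -0.11430838  0.28415701] [ 0.015 -0.01   0.001  0.004 -0.002 -0.005] [-0.42  0.09 -0.1   1.38  0.   -0.06]
0.73 [594.1, 113.5] 16329 522 639 16 191
0.65 [268.3, 258.2] 1037 253 287 244 281
```

View pics/w8.png

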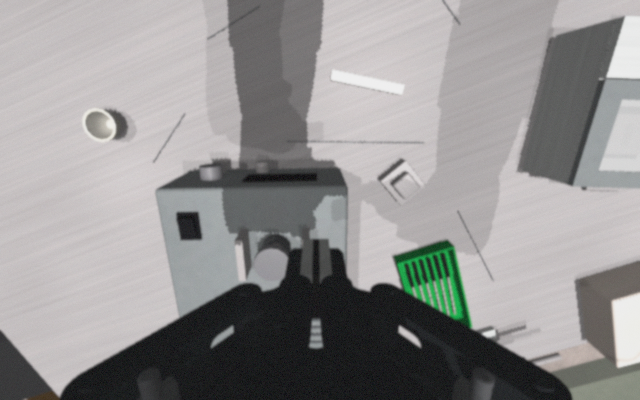

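The housing's front top edge runs from (158,189) to (347,185). The cap shows at about (271,262), partly hidden by the finger. The right cheek at (241,262) is visible.

```bash
python3 - <<'E'
from h import *
d=np.load('pics/w8.npz');m=cams.camera_params('wrist')
T=np.eye(4);T[:3,:3]=q2R(d['q']);T[:3,3]=d['p'];W=T@m['mount'];Wi=np.linalg.inv(W)
def wray(uv,z):
    v=W[:3,:3]@np.linalg.inv(m['mtx'])@[uv[0],uv[1],1];o=W[:3,3];return o+v*(z-o[2])/v[2]
def pj(X):
    c=np.atleast_2d(X)@Wi[:3,:3].T+Wi[:3,3];u=c@m['mtx'].T;return u[:,:2]/u[:,2:]
A=wray((158,189),.11);B=wray((347,185),.11);print(A,B,np.linalg.norm(A-B))
v=(B-A)/np.linalg.norm(B-A);yaw=np.arctan2(-v[0],v[1]);print('yaw',yaw)
mid=(A+B)/2;ex=np.array([np.cos(yaw),np.sin(yaw)]);H=mid[:2]+.12*ex;print('H',H)
bt=loc((H[0],H[1],yaw),[-.045,.025,.152])[0];print('bt',bt,pj(bt))
print('cap px',wray((271,262),.152), 'top/side fits .518,-.186')
im=cv2.imread('pics/w8.png')
a=np.linspace(0,2*np.pi,60)
c=pj(np.c_[bt[0]+.02*np.cos(a),bt[1]+.02*np.sin(a),np.full(60,.152)])
cv2.polylines(im,[np.round(c).astype(int)],True,(0,0,255))
c=pj(loc((H[0],H[1],yaw),[[-.12,-.11,.11],[-.12,.11,.11],[.12,.11,.11],[.12,-.11,.11]]));cv2.polylines(im,[np.round(c).astype(int)],True,(0,255,0))
cv2.imwrite('pics/w8z.png',cv2.resize(im[160:300,140:360],(800,509)))
s=state();print(rel([.517,-.186,.20],tgtR(-.357)))
E
```

```text
[ 0.40311343 -0.28424563  0.11      ] [ 0.47390283 -0.08399279  0.11      ] 0.2123966618145939
yaw -0.3397895651289368
H [ 0.55164711 -0.22411386]
bt [ 0.51755221 -0.18554524  0.152     ] [[274.08016052 265.07314386]]
cap px [ 0.51299251 -0.18714358  0.152     ] top/side fits .518,-.186
[ 0.0847 -0.0454  0.085  -0.0022  0.0017 -0.0047]
```

View pics/w8z.png

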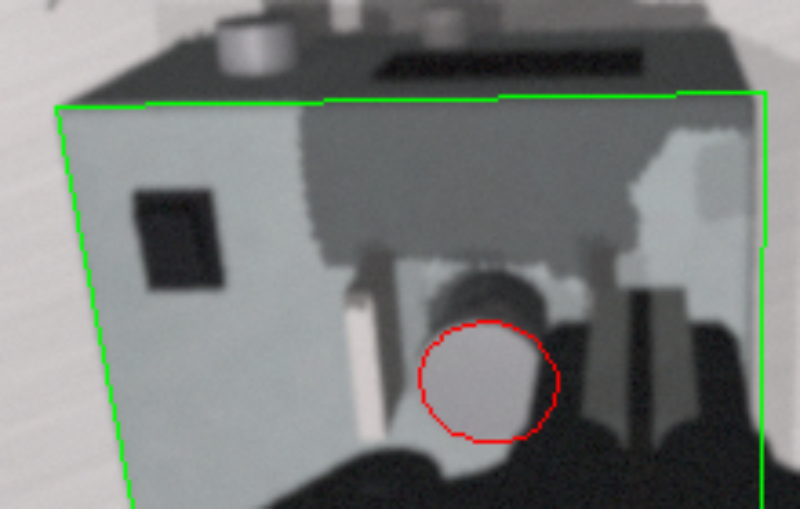

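The predicted cap circle sits on the seen cap, and the top view, both fits and the wrist view agree within 3 mm. Target is (0.518, -0.186). I'll go above it first.

Call:
drive_tool(
  moves=[
    [[0.0,-0.015,0.03,0,0,0,255],[0.0,-0.03,0.06,0,0,-0.004,255],[0.02,-0.0455,0.0855,0,0,-0.004,255],[0.06,-0.0455,0.0855,0,0,-0.004,255],[0.1,-0.0455,0.0855,0,0,-0.004,255]],
  ],
)

```text
clock: 8.38
tcp_pos: [0.5182, -0.1854, 0.1835]
orientation: [0.697, 0.126, 0.695, -0.126]
wrist_force: [0.0, 0.2, -0.0]
finger_gap: 0.0
```

```bash
python3 -c "
from h import *
t=cams.read_camera('side');cv2.imwrite('pics/s9.png',cv2.resize(t[200:300,280:420],(800,571)))
t=cams.read_camera('top');cv2.imwrite('pics/t9.png',cv2.resize(t[130:240,340:450],(600,600)))
s=state();print(s['clock'],s['tcp_pos'],s['wrist_force'],s['qvel'].round(3))
print(rel([.518,-.186,.157],tgtR(-.35)))
"
```

```text
8.475 [ 0.51488602 -0.18361576  0.18013589] [-0.43314665  0.52765455  0.48528197] [-0.002 -0.038  0.098  0.077 -0.002 -0.   ]
[ 0.0231 -0.0012  0.0039 -0.0078 -0.0071 -0.002 ]
```

View pics/s9.png

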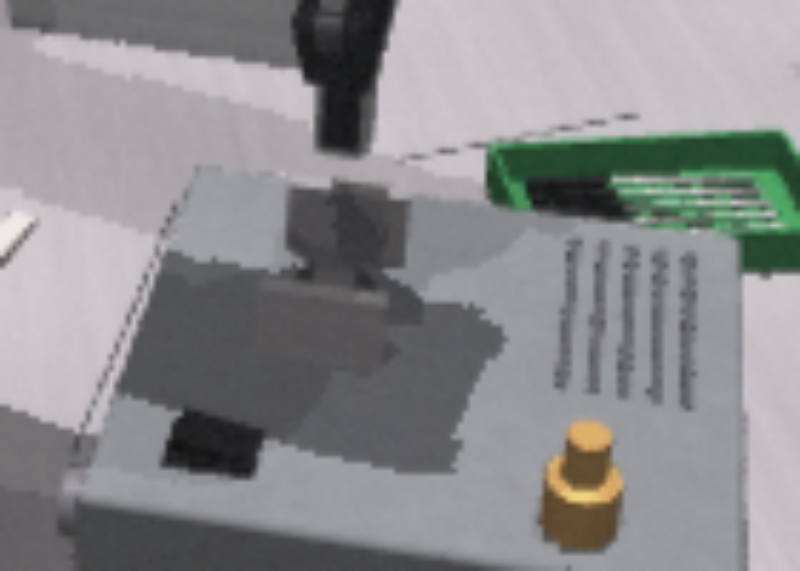

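View pics/t9.png

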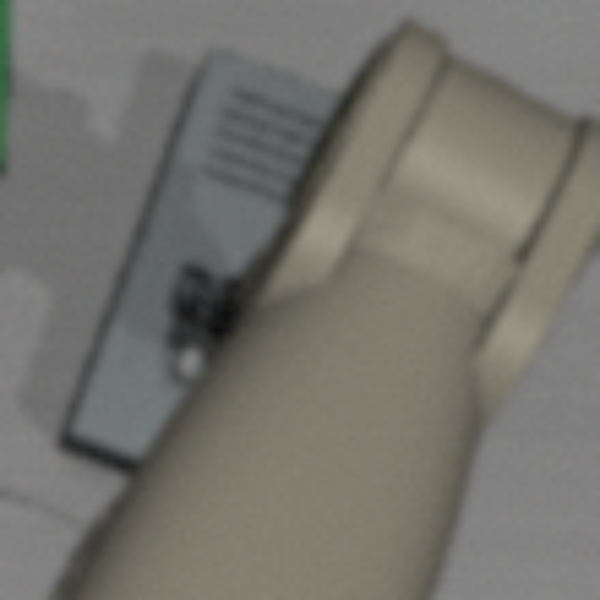

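The finger is over the cap and clear of the cheeks. I'll lower slowly, watching the force.

Call:
drive_tool(
  moves=[
    [[0.01,-0.001,0.003,-0.007,-0.006,0,255],[0.018,-0.001,0.003,-0.007,-0.006,0,255],[0.024,-0.001,0.003,-0.007,-0.006,0,255],[0.028,-0.001,0.003,-0.007,-0.006,0,255],[0.03,-0.001,0.003,-0.007,-0.006,0,255]],
  ],
)

```text
clock: 9.1
tcp_pos: [0.5175, -0.1857, 0.1508]
orientation: [0.696, 0.124, 0.696, -0.123]
wrist_force: [-1.9, 1.0, 5.6]
finger_gap: 0.0001
```

```bash
python3 -c "
from h import *
t=cams.read_camera('side')
s=state();print(s['clock'],s['tcp_pos'],s['wrist_force'],s['qvel'].round(3))
print(rel([.518,-.186,.142],tgtR(-.35)))
"
```

```text
9.15 [ 0.51746283 -0.18563221  0.15072054] [-0.19345997  0.69532781  5.14327099] [-0.001 -0.     0.007  0.007 -0.001  0.001]
[ 0.0087 -0.0002  0.0006 -0.0009  0.0001 -0.002 ]
```

Call:
drive_tool(
  moves=[
    [[0.003,0,0,0,0,0,255],[0.006,0,0,0,0,0,255],[0.008,0,0,0,0,0,255],[0.009,0,0,0,0,0,255],[0.0095,0,0,0,0,0,255]],
  ],
)

```text
clock: 9.78
tcp_pos: [0.5175, -0.1857, 0.1427]
orientation: [0.697, 0.124, 0.696, -0.123]
wrist_force: [-3.2, 1.9, 10.2]
finger_gap: -0.0
```

```bash
python3 -c "
from h import *
t=cams.read_camera('side');cv2.imwrite('pics/s10.png',cv2.resize(t[200:300,280:420],(800,571)))
s=state();print(s['clock'],s['tcp_pos'],s['wrist_force'],s['qvel'].round(3))
print(rel([.518,-.186,.142],tgtR(-.35)))
"
```

```text
9.825 [ 0.51757415 -0.18565672  0.14266189] [-2.39505349  1.45218216 10.07653506] [-0.002  0.     0.002  0.003 -0.001  0.001]
[ 0.0007 -0.0002  0.0005 -0.0008  0.0013 -0.0018]
```

View pics/s10.png

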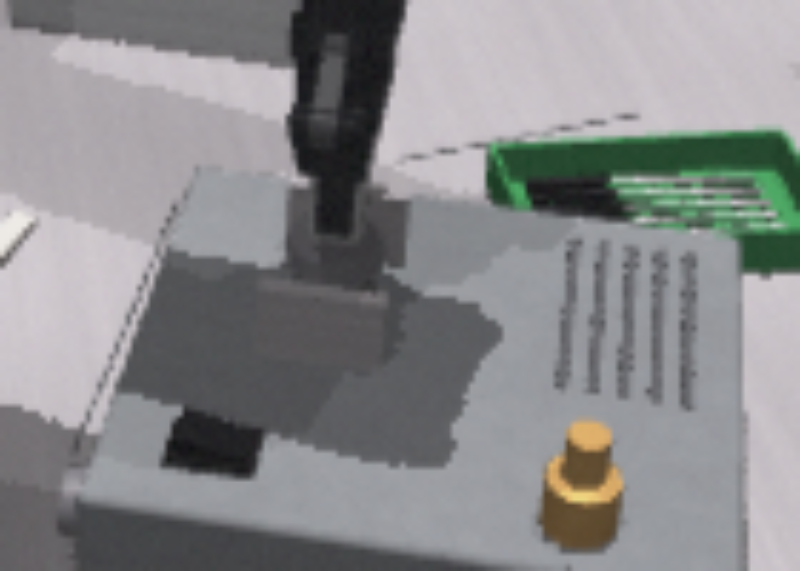

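The wrist reads 10.1 N and z = 0.1427, so the button is at mid-stroke. I'll hold here, adding 1.5 mm to each row to make up for arm sag.

Call:
drive_tool(
  moves=[
    [[0.0018,0,0,0,0,0,255],[0.0018,0,0,0,0,0,255],[0.0018,0,0,0,0,0,255],[0.0018,0,0,0,0,0,255],[0.0018,0,0,0,0,0,255]],
  ],
)

```text
clock: 10.45
tcp_pos: [0.5176, -0.1857, 0.1424]
orientation: [0.697, 0.124, 0.695, -0.123]
wrist_force: [-3.1, 1.9, 9.5]
finger_gap: -0.0002
```

Call:
drive_tool(
  moves=[
    [[0.0015,0,0,0,0,0,255],[0.0015,0,0,0,0,0,255],[0.0015,0,0,0,0,0,255],[0.0015,0,0,0,0,0,255],[0.0015,0,0,0,0,0,255]],
  ],
)

```text
clock: 11.08
tcp_pos: [0.5176, -0.1857, 0.1424]
orientation: [0.698, 0.124, 0.695, -0.123]
wrist_force: [-4.0, 1.0, 9.6]
finger_gap: 0.0
```

Call:
drive_tool(
  moves=[
    [[0.0015,0,0,0,0,0,255],[0.0015,0,0,0,0,0,255],[0.0015,0,0,0,0,0,255],[0.0015,0,0,0,0,0,255],[0.0015,0,0,0,0,0,255]],
  ],
)

```text
clock: 11.7
tcp_pos: [0.5176, -0.1857, 0.1425]
orientation: [0.698, 0.124, 0.695, -0.123]
wrist_force: [-2.4, 2.5, 8.7]
finger_gap: -0.0001
```

Call:
drive_tool(
  moves=[
    [[0.0016,0,0,0,0,0,255],[0.0016,0,0,0,0,0,255],[0.0016,0,0,0,0,0,255],[0.0016,0,0,0,0,0,255],[0.0016,0,0,0,0,0,255]],
  ],
)

```text
clock: 12.32
tcp_pos: [0.5175, -0.1857, 0.1424]
orientation: [0.698, 0.123, 0.694, -0.123]
wrist_force: [-4.0, 1.1, 9.9]
finger_gap: 0.0001
```

Call:
drive_tool(
  moves=[
    [[0.0016,0,0,0,0,0,255],[0.0016,0,0,0,0,0,255],[0.0016,0,0,0,0,0,255],[0.0016,0,0,0,0,0,255],[0.0016,0,0,0,0,0,255]],
  ],
)

```text
clock: 12.95
tcp_pos: [0.5175, -0.1857, 0.1423]
orientation: [0.699, 0.123, 0.694, -0.124]
wrist_force: [-3.3, 1.5, 9.1]
finger_gap: 0.0005
```

Call:
drive_tool(
  moves=[
    [[0.0016,0,0,0,0,0,255],[0.0016,0,0,0,0,0,255],[0.0016,0,0,0,0,0,255],[0.0016,0,0,0,0,0,255],[0.0016,0,0,0,0,0,255]],
  ],
)

```text
clock: 13.58
tcp_pos: [0.5176, -0.1856, 0.1422]
orientation: [0.699, 0.123, 0.694, -0.124]
wrist_force: [-2.5, 2.0, 10.0]
finger_gap: 0.0002
```

Call:
drive_tool(
  moves=[
    [[0.0016,0,0,0,0,0,255],[0.0016,0,0,0,0,0,255],[0.0016,0,0,0,0,0,255],[0.0016,0,0,0,0,0,255],[0.0016,0,0,0,0,0,255]],
  ],
)

```text
clock: 14.2
tcp_pos: [0.5176, -0.1857, 0.1422]
orientation: [0.699, 0.123, 0.693, -0.124]
wrist_force: [-4.0, 1.3, 9.5]
finger_gap: 0.0
```

```bash
python3 -c "
from h import *
t=cams.read_camera('side');cv2.imwrite('pics/s11.png',t[130:340,220:460].repeat(3,0).repeat(3,1)[:600,:720])
s=state();print(s['clock'],s['tcp_pos'],s['wrist_force'])
"
```

```text
14.25 [ 0.51757074 -0.18567528  0.14217607] [-3.51357771  1.58528774  9.79131563]
```

View pics/s11.png

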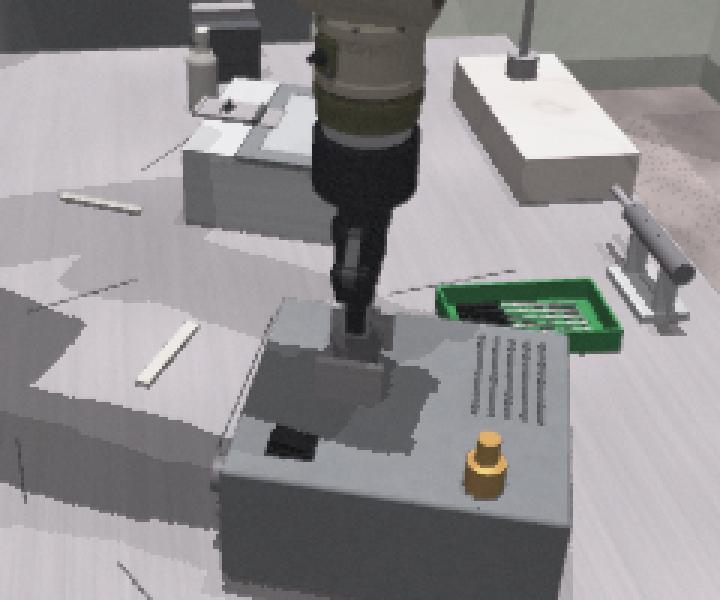

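The button has been held for over 4 s at z = 0.142 with about 9.8 N. The picture shows the hasp still flat over the catch, at crop px (228,105), and the visible bystanders in place. I'll hand in.

```bash
python3 -c "
from workcell import env,readout
print(env.hand_in());s=readout.get_state();print(s['clock'],s['tcp_pos'],s['wrist_force'])"
```

```text
the job is handed in; nothing more can be done
None
the job is handed in; nothing more can be done
```

I shut the hasp, then pressed the run button to mid-stroke and was still holding it when I handed the job in at about 14.3 s. No verdict was reported.

- **Hasp:** I swung it over from about 2.27 rad with the closed fingers and pressed it down. Contact came at z = 0.0954 m, against an expected leaf top of 0.096 m. Later wrist and side pictures show it flat, with the catch standing through the slot.
- **Button:** First contact was at about the expected 152 mm height, and I then held the cap at z = 0.1422–0.1427 m for about 4.4 s. That is 9.3–9.8 mm down by TCP height, with a force of 9–10 N against the expected 10 N. By those readings it never went near the bottom.
- **Bystanders:** Those visible in the last side picture look unmoved. The paste pot was outside that crop and the spare insert could not be made out in it, but the arm passed well above both.

No check failed. The button position estimates from the different cameras and fits differed by up to about 8 mm (side view alone). I used the value that the wrist overlay and the top view confirmed.

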